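Pin the vice carriage of the cut-off saw's feed slide

TASK

Lock the vice carriage on the inclined feed slide: slide it along until the hole in its tongue lines up with the holes in the fixed bracket, push the long lock pin from the rack through bracket and tongue until its collar rests on the bracket, then swing the forked keeper fully closed over the collar. Leave the mushroom-headed plug in its rack hole and do not shift the other things on the bench.

Things in the scene. Friction and masses are not known exactly. Their poses are not given: they have to be found in the camera images.
- station: Fixed inclined feed slide: grey bed 340 mm long (station y) x 200 mm, leaning 30 degrees: its working face looks up and to the robot's left. Origin on the table under the bed, the bed face 75 mm above it; z up; y level along the slide, which runs roughly away from the robot, with the bracket near the far (+y) end. Random place and yaw.
- bracket: Fixed steel bracket on the slide. Origin: centre of its hole on the upper cheek's top. Tilted 30 deg: z = hole axis, outwards (up and to the robot's left), normal to the bed; x up the slope; y along the slide. Cheeks 60 x 60 mm, 19 mm chamfered holes: upper z 0 to -12 mm, lower z -28 to -42 mm; bed face z -70 mm. Solid block at x 30 to 102 mm up to z 0; pivot boss on it at x 75 mm.
- carriage (a joint): Position (m) of the vice carriage along the slide, growing towards bracket +y: 0 to 0.14. At 0.10 the hole in its tongue is in line with the bracket's holes; no stop there. The pin's tapered nose still enters, and centres it, if it is about 3 mm off. 4 N of friction; it stays where it is left.
- carriage_grip (a point): Point on the axis of the carriage's upright black grip: a cylinder 20 mm in diameter, 64 mm long, along bracket z. The point is 23 mm below its free end and 41 mm above its foot. The vice behind it (up the slope, from 48 mm off the axis) ends 7 mm below this point.
- tongue_hole (a point): Centre of the 19 mm hole, on the top face of the carriage's aluminium tongue (a plate 12 mm thick, 50 mm wide); the tongue runs between the bracket's cheeks, its top face 14 mm below the bracket's origin.
- keeper (a joint): Angle (rad) of the flat steel keeper pivoting about bracket z at bracket x +75, y 0 mm. 0 = closed, at its stop: its fork (24 mm gap) straddles the pin's stem 3 mm over the collar. Grows to 1.7 as the arm swings towards -y, open (over the carriage). Friction about 1 N at its knob; stays where left. It cannot close on a pin that is not home.
- keeper_knob (a point): Point on the axis of the upright black knob at the keeper's end, a cylinder 14 mm in diameter, 42 mm long, along bracket z; 22 mm above its foot, 20 mm below its free end. It is 118 mm from the pivot axis and 39 mm above the bracket's origin along bracket z. With the keeper closed it is at bracket x -40, y -26 mm.
- lock_pin: Steel lock pin, 120 mm overall, about 0.22 kg. Origin: centre of its collar's underside; z along the axis towards the stem. Shank 16 mm diameter, z 0 to -64 mm, the last 14 mm tapered to 7 mm; collar 34 mm diameter, z 0 to 6 mm; plain stem to grip, 16 mm diameter, z 6 to 56 mm. Starts upright in one of the rack's two holes.
- plug: Steel plug with a broad mushroom head (42 mm diameter, 20 mm tall) and a short 45 mm shank, standing in the rack's other hole. Not to be used. Origin: centre of its head's underside.
- rack: Fixed grey rack, 70 x 170 mm, 75 mm high, open underneath, with two 18 mm holes on its y axis, 100 mm apart. Origin on the table under its middle. The pin's collar and the plug's head rest on its top.
- coolant_bottle: Bystander: white bottle with black cap, 64 mm across, 140 mm tall.
- sample_jar: Bystander: white jar with steel cap, 60 mm across, 75 mm tall.
- wrench: Bystander: steel wrench lying flat, 170 mm.
- brush: Bystander: brush lying flat, 180 mm.
- mount_a: Bystander: black specimen mount, disc 40 mm across, 22 mm tall.
- mount_b: Bystander: black specimen mount, disc 40 mm across, 22 mm tall.
- offcut: Bystander: aluminium bar offcut lying down, 32 mm diameter, 90 mm long.
Mind the look-alikes: they are no part of the job. Leave any brown or green look-alike of the lock_pin alone.

How it is judged:
By the outcome, as a careful person would: the job done as asked, in the order asked, and still so for the second after the job is handed in, with the robot touching nothing.
It also fails if it takes over 72 s, if anything falls off the work surface, if the arm or the gripper's body presses on something with over 40 N, if the wrist force passes 120 N, or if a joint passes its speed limit or range.

ROBOT

A 7-joint arm with a two-finger parallel gripper is mounted at the origin on the work surface. World frame = base frame: x ahead of the robot, y to its left, z up, the work surface at z = 0. Lengths are in m, angles in rad, forces in N, time in s.
With the tool pointing down it reaches from about 0.4 to 0.85 m from the base axis. Payload 10.4 kg.
Tool frame: the origin (TCP) lies between the finger pads; the fingertips stand 19 mm ahead of it and the grasp point (between the pads) is the TCP (manip.tips_ahead is the distance from the TCP to the fingertips, in m); z points along the fingers, y is the line along which they close (so a half turn about z gives the same grasp; the last joint's range is limited). The gripper opens to 85 mm and grips with 20 to 120 N. Pads are 22 mm wide; open, the fingers measure 114 mm over their backs; the gripper's body (76 mm by 85 mm) begins 54 mm behind the grasp point. The pads swing forward as they close: fully open they stand 13 mm farther back than shut.
Start: joints at [-1.323, 0.332, -0.065, 1.46, 0.022, 1.35, -0.088], TCP at [0.167, 0.602, 0.212] pointing down, gripper open.
Joint ranges: [-2.6, 2.6], [-0.5, 2.12], [-1.47, 1.34], [0.16, 2.42], [-1.27, 4.41], [0.06, 2.06], [-2.6, 2.6]. Speed limits (rad/s): [2.22, 2.22, 2.79, 2.79, 3.14, 3.14, 3.14].

INTERFACE

Orientations are given as a unit quaternion [x, y, z, w].
In Python, from workcell import manip, viewer gives the robot as it stands.
- The arm moves only by the tool arm_command, never from a script. Its argument "series" is text: rows parted by semicolons, each of 5 numbers parted by spaces: the closure, from 0 (fully open) to 1 (shut), then the shift along the tool's x, y, z normalised to -1 to 1, where 1 is 0.4 m, then the turn about the tool's z normalised to -1 to 1, where 1 is 180 degrees. In form: jaw tx ty tz spin; .... A call has exactly 10 rows; each row shifts and turns the commanded pose from where the row before left it, along the tool's axes as they then stand; what a row does not reach is not made up. A row lasts 1/8 s, in which the tool goes at most 62.5 mm and 10.7 degrees, less where a joint would pass 70% of its speed; a pose out of reach is approached as far as the arm can. A call with a number of a shift or a turn outside -1 to 1 is refused whole. A call with a gripper value outside its range is refused whole. The fingers move at their own pace and stop on an object; "newtons" is the grip in N (left out, the last holds). Time passes only in rows, so rows that do not move let the fingers close, or fill a call up. It gives the time, the measured TCP pose, the force, the opening and the grip force at its end, in the units of the state.
- manip.get_obs(): the state, without advancing time (a new reading comes with each control period).
- viewer.camera(name): name is "scene" or "top"; returns a dict with "pixels" (400x640x3 uint8, red, green, blue), "intrinsics" (3x3 intrinsics, pixels), "extrinsics" (4x4, takes a point from world to camera coordinates). Camera axes: x right, y up, looking along -z (the intrinsics and any distortion apply to the point x, -y, -z); pixel columns grow to the right and rows downward; lengths in m; the calibration is good to about 2 mm. A picture is of the moment at which its call begins. There is no depth.
- manip.hand_in(): hands the job in; it is judged then, once.
The state is a dict: "clock": time; "joint_pos": joint angles; "joint_velocities": joint speeds; "tau": joint torques, N m; "position": TCP position; "ee_rot": TCP orientation; "ft_force": force on the tool from outside, world axes, zero at the start; "torque": the same for the moment, N m; "grip_width": opening from 0.0 (shut) to 1.0 (fully open); "grasp_force": force on a finger pad.
Only numpy, scipy, OpenCV 4.12 (cv2) and the standard library are available. Lean on these libraries where they do the work, as an engineer would, in place of code of your own. Each camera call takes 0.05 s, during which the arm holds its last target. There are 200 camera calls.

## Working session

There is one attempt and no reset: what is moved stays moved. The work goes in short steps, Python scripts to look and compute and a tool call to move; the robot and the scene stay as the last step left them, time stands still between calls to the robot, and variables do not carry over. Pictures are saved under pics/ and viewed, at most 10 in all, crops included, and the job is handed in when it is done.

Besides the shell and the picture viewer there is one more tool, called by a JSON object that holds its "fn" and its "kwargs", one argument or row to a line. arm_command: Moves the arm, as the interface text tells. Scaled input: -1 to 1 covers 0.4 m each way for a shift and 180 degrees each way for a turn. Its arguments: {"type":"object","properties":{"series":{"type":"string"},"newtons":{"type":"number"}},"required":["series"]}

```bash
mkdir -p pics; ls; python3 - <<'E'
from workcell import manip, viewer
import cv2, numpy as np
np.set_printoptions(precision=4,suppress=True)
for n in("scene","top"):
    c=viewer.camera(n); cv2.imwrite(f"pics/{n}0.png",c["pixels"][:,:,::-1])
    print(n,c["intrinsics"],c["extrinsics"],[k for k in c])
    np.savez(f"pics/{n}0.npz",**{k:np.array(v) for k,v in c.items()})
print(manip.get_obs())
E
```

```text
pics
scene [[485.8005   0.     322.7074]
 [  0.     485.8005 201.0502]
 [  0.       0.       1.    ]] [[ 0.8579  0.5139  0.0027 -0.502 ]
 [-0.3977  0.6606  0.6368  0.1299]
 [ 0.3254 -0.5474  0.771  -1.7206]
 [ 0.      0.      0.      1.    ]] ['pixels', 'intrinsics', 'extrinsics']
top [[361.3256   0.     319.1992]
 [  0.     361.3256 198.707 ]
 [  0.       0.       1.    ]] [[-0.0165 -0.9997 -0.0177  0.0582]
 [ 0.9979 -0.0175  0.0627 -0.5657]
 [-0.063  -0.0166  0.9979 -1.1183]
 [ 0.      0.      0.      1.    ]] ['pixels', 'intrinsics', 'extrinsics']
{'clock': 0.1, 'joint_pos': array([-1.3226,  0.3328, -0.0647,  1.4609,  0.0216,  1.3499, -0.0885]), 'joint_velocities': array([ 0.001 , -0.0009, -0.0001, -0.0006, -0.0003,  0.0008,  0.0002]), 'tau': array([  0.0014, -62.6745,   0.049 , -39.2437,   0.0163,   0.0069,
        -0.    ]), 'position': array([0.1671, 0.6019, 0.2114]), 'ee_rot': array([ 0.135 ,  0.9908, -0.0007, -0.    ]), 'ft_force': array([ 0.0411, -0.8932, -0.1474]), 'torque': array([-0.0433,  0.0225, -0.0156]), 'grasp_force': 0.0, 'grip_width': 1.000219978839275}
```

View images.

View pics/scene0.png

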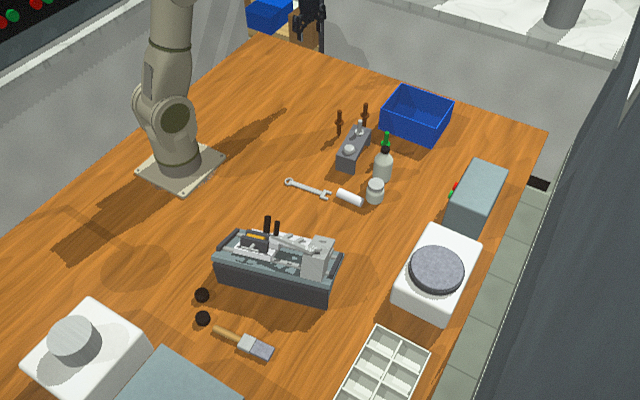

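View pics/top0.png

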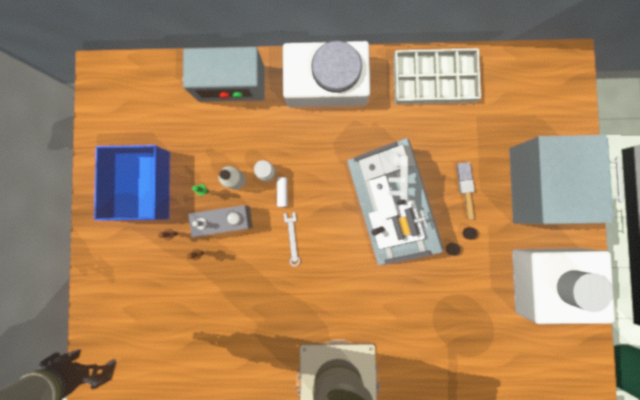

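Scene view: slide at about (275,265), rack at (353,150); brown pin look-alikes at (339,120) and (365,112), green at (385,142). Top view: rack at (220,221), slide at (395,200), brown at (168,234)/(195,255), green at (200,189). The steel items in the rack are the pin and the plug. Next I'll enlarge both areas.

```bash
python3 - <<'E'
import cv2, numpy as np
s=cv2.imread("pics/scene0.png");t=cv2.imread("pics/top0.png")
def crop(im,x,y,w,h,k):return cv2.resize(im[y:y+h,x:x+w],None,fx=k,fy=k,interpolation=cv2.INTER_CUBIC)
a=crop(s,320,100,80,80,5);b=crop(t,180,180,80,80,5)
cv2.imwrite("pics/c_rack.png",np.hstack([a,b]))
a=crop(s,205,205,145,105,5.5);cv2.imwrite("pics/c_st_s.png",a)
b=crop(t,340,130,110,140,4.2);cv2.imwrite("pics/c_st_t.png",b)
E
```

```text
(no output)
```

View pics/c_rack.png

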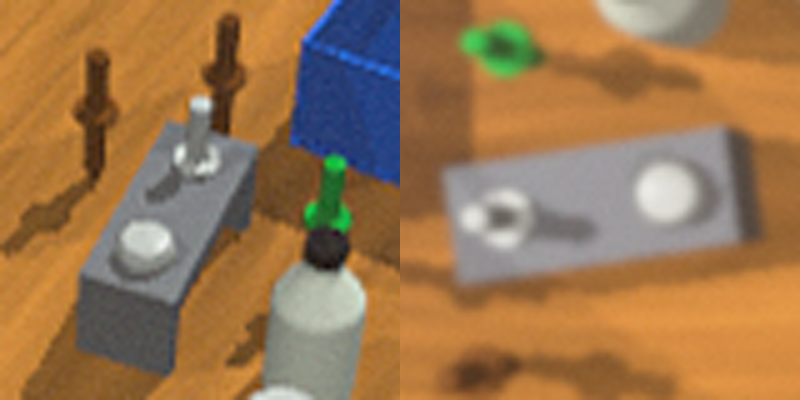

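View pics/c_st_s.png

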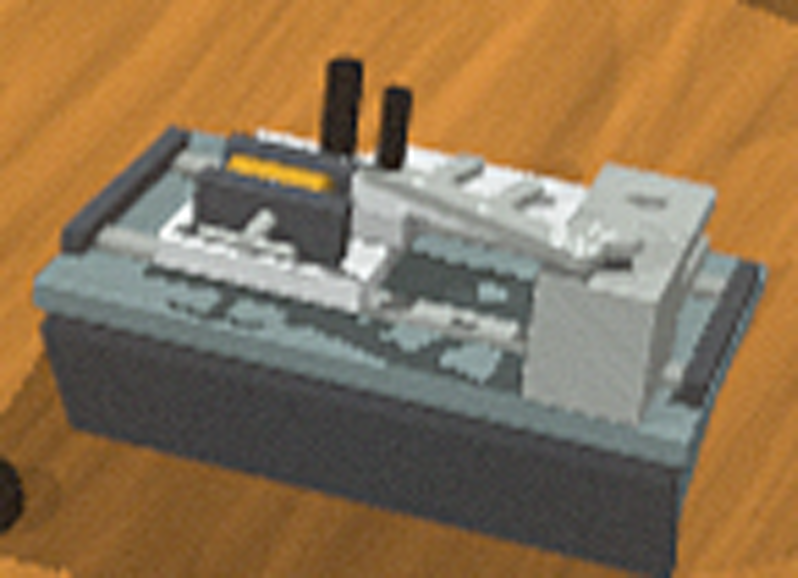

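View pics/c_st_t.png

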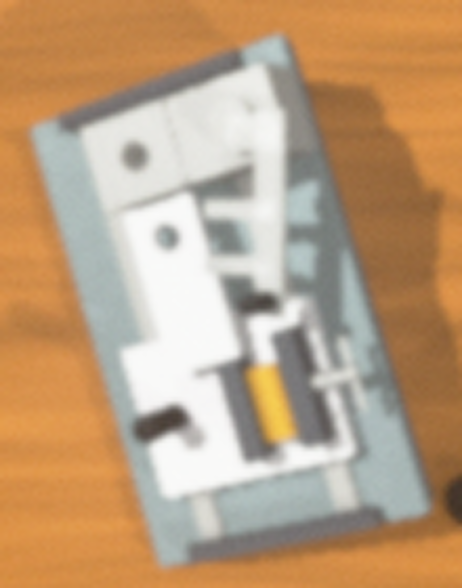

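The rack holds the steel lock pin (scene stem top ≈(360,121), collar ≈(359.5,131.5); top collar ≈(201,223)) and the plug (scene (349,149), top (233,218)). Lock-pin candidates: the brown pins at scene (339,120)/(365,112), the green at (385,142) and the steel one at (360,128). Only the steel one is steel and in the rack, and the crop confirms it. Bracket hole: scene (323,241), top (372,167). Tongue hole: top (380,186). Grip: top ≈(378,231). Knob: top ≈(402,202).

```bash
cat > h.py <<'E'
import numpy as np, cv2
from scipy.optimize import least_squares
np.set_printoptions(precision=4,suppress=True)
C={n:np.load(f"pics/{n}0.npz") for n in("scene","top")}
def ray(n,u,v):
    K=C[n]["intrinsics"];E=C[n]["extrinsics"];d=np.linalg.inv(K)@[u,v,1];d=d*[1,-1,-1]
    R=E[:3,:3];return -R.T@E[:3,3],R.T@d/np.linalg.norm(d)
def onz(n,u,v,z):
    o,d=ray(n,u,v);return o+d*(z-o[2])/d[2]
def tri(ps,pt):
    o1,d1=ray("scene",*ps);o2,d2=ray("top",*pt)
    s=np.linalg.lstsq(np.c_[d1,-d2],o2-o1,rcond=None)[0]
    a,b=o1+s[0]*d1,o2+s[1]*d2;return (a+b)/2,np.linalg.norm(a-b)
def proj(n,p):
    E=C[n]["extrinsics"];c=(E[:3,:3]@p+E[:3,3])*[1,-1,-1];q=C[n]["intrinsics"]@c;return q[:2]/q[2]
def blob(im,x0,y0,x1,y1,thr,bright=False):
    g=cv2.cvtColor(im,cv2.COLOR_RGB2GRAY).astype(float)[y0:y1,x0:x1]
    w=np.clip((g-thr) if bright else (thr-g),0,None)
    n,l=cv2.connectedComponents((w>0).astype(np.uint8));k=max(range(1,n),key=lambda i:w[l==i].sum());w=w*(l==k)
    yy,xx=np.nonzero(w);ww=w[yy,xx];m=np.array([xx@ww,yy@ww])/ww.sum()+[x0,y0]
    cov=np.cov(np.c_[xx,yy].T,aweights=ww);e,V=np.linalg.eigh(cov);a=V[:,1];t=(np.c_[xx+x0,yy+y0]-m)@a
    return m,a,t.min(),t.max(),len(xx)
E
python3 - <<'E'
from h import *
S=C["scene"]["pixels"];T=C["top"]["pixels"]
hb_t=blob(T,368,163,377,172,165);tb_t=blob(T,376,182,384,191,190);hb_s=blob(S,317,238,329,245,150)
print("hole",hb_t,hb_s,tri(hb_s[0],hb_t[0]));print("tongue",tb_t)
for nm,s,t in(("grip",(262,214,272,234),(370,224,386,237)),("knob",(273,219,281,236),(396,198,408,206))):
    a=blob(S,*s,60);b=blob(T,*t,90);print(nm,a,b)
for z in(0.1,):
    for l in (((33,130),(165,563)),((285,38),(432,512))):
        p,q=[onz("top",340+x/4.2,130+y/4.2,z) for x,y in l];d=q-p;print("dir",np.degrees(np.arctan2(-d[1],-d[0])),p,q)
print("pin top",tri((360.2,120.3),(194.3,223.3)),"collar",tri((359.4,131.6),(201,223.5)))
print("collar on z.08",onz("top",201,223.5,.081),onz("scene",359.4,131.6,.081),"plug",onz("top",233.3,218.3,.095))
print("rack corners",[onz("top",180+x/5,180+y/5,.075) for x,y in((43,168),(330,127),(345,240),(60,285))])
E
```

```text
hole (array([371.7408, 166.7064]), array([-0.0521,  0.9986]), np.float64(-1.769677801578539), np.float64(2.3290442838285044), 22) (array([322.4125, 241.1125]), array([-0.9954, -0.0959]), np.float64(-2.660702362044873), np.float64(2.412166283762048), 7) (array([ 0.647 , -0.1042,  0.1334]), np.float64(0.0014534694323502545))
tongue (array([379.7581, 185.9568]), array([0.3596, 0.9331]), np.float64(-2.4581261755251753), np.float64(2.3531109626634423), 18)
grip (array([266.979 , 223.9055]), array([-0.0996,  0.995 ]), np.float64(-8.167163374253906), np.float64(8.351058769479518), 102) (array([378.1712, 230.2526]), array([-0.9157,  0.402 ]), np.float64(-4.925037326185089), np.float64(5.839376556118954), 37)
knob (array([276.3697, 228.0072]), array([-0.0954,  0.9954]), np.float64(-7.130715143025969), np.float64(7.091572179327131), 65) (array([401.4091, 201.6894]), array([-0.9839,  0.1785]), np.float64(-2.6723643066173053), np.float64(3.5883110111102225), 16)
dir 15.579294799809434 [ 0.671  -0.0387  0.1   ] [ 0.3701 -0.1226  0.1   ]
dir 15.194706121663923 [ 0.7324 -0.2161  0.1   ] [ 0.402  -0.3058  0.1   ]
pin top (array([0.4952, 0.4035, 0.1262]), np.float64(0.001464195238450105)) collar (array([0.495 , 0.403 , 0.0739]), np.float64(0.0002728909010244599))
collar on z.08 [0.4949 0.4004 0.081 ] [0.4985 0.396  0.081 ] plug [0.5086 0.3003 0.095 ]
rack corners [array([0.5252, 0.4401, 0.075 ]), array([0.5468, 0.2672, 0.075 ]), array([0.4792, 0.2584, 0.075 ]), array([0.4551, 0.4294, 0.075 ])]
```

```bash
cat >> h.py <<'E'
def axes(yaw):
    y=np.array([np.cos(yaw),np.sin(yaw),0]);L=np.array([-y[1],y[0],0]);z=.5*L+np.array([0,0,np.sqrt(.75)])
    return np.c_[np.cross(y,z),y,z]
E
python3 - <<'E'
from h import *
cs=lambda x,y:("scene",(205+x/5.5,205+y/5.5)); ct=lambda x,y:("top",(340+x/4.2,130+y/4.2))
obs=[(cs(35,300),(100,-170)),(cs(690,460),(100,170)),(cs(765,265),(-100,170)),(cs(180,128),(-100,-170)),
(ct(432,512),(100,-170)),(ct(285,38),(100,170)),(ct(33,130),(-100,170)),(ct(165,563),(-100,-170))]
hs=("scene",(322.5,241.4));ht=("top",(371.8,166.8))
def f(p):
    B=axes(p[0]);o=np.array([p[1],p[2],.075]);r=[]
    for (n,uv),(a,b) in obs: r+=list(proj(n,o+B@[a/1e3,b/1e3,0])-uv)
    for n,uv in(hs,ht): r+=list(proj(n,o+B@[p[3],p[4],.07])-uv)
    return np.array(r)
r=least_squares(f,[.27,.55,-.17,-.05,.1],loss="soft_l1");p=r.x
print(p,np.degrees(p[0]));print(f(p).reshape(-1,2))
B=axes(p[0]);H=np.array([p[1],p[2],.075])+B@[p[3],p[4],.07];print("H",H)
# tongue hole on plane z_b=-14
o,d=ray("top",379.76,186);n=B[:,2];t=((H-.014*n-o)@n)/(d@n);print("tongue b",B.T@(o+t*d-H))
# cylinders: centre of axis, blob midpoint
for nm,s,t in(("grip",(267,223.9),(378.2,230.2)),("knob",(276.4,228),(401.4,201.7))):
    q,e=tri(s,t);print(nm,q,e,"b",B.T@(q-H))
for a,b,z in((-30,30,0),(-30,-30,0),(102,30,0),(102,-30,0)):
    q=H+B@[a/1e3,b/1e3,0];print((a,b),proj("scene",q),proj("top",q))
E
```

```text
[ 0.2693  0.546  -0.1723 -0.004   0.1155] 15.4283352236482
[[-1.6114 -3.4431]
 [-0.4998 -3.062 ]
 [ 0.3165  0.0286]
 [ 0.5268  0.2682]
 [ 1.1302 -0.3657]
 [ 0.0501 -2.1311]
 [-0.0267 -1.0617]
 [ 0.2017  0.6648]
 [ 0.1694 -0.2686]
 [ 0.185   0.0553]]
H [ 0.6471 -0.1045  0.1336]
tongue b [ 0.0003 -0.0577 -0.014 ]
grip [ 0.4674 -0.1209  0.1084] 0.00014918975057246116 b [-0.0403 -0.1776 -0.0058]
knob [ 0.5432 -0.1708  0.1995] 0.0007559629237395249 b [ 0.0644 -0.1179  0.0389]
(-30, 30) [335.3463 239.2317] [359.633  160.2765]
(-30, -30) [314.9353 234.5749] [365.6775 180.1451]
(102, 30) [324.7836 259.568 ] [402.5645 144.1894]
(102, -30) [302.4973 254.3014] [409.1911 165.339 ]
```

{"fn": "arm_command", "kwargs": {
  "series": "0 0 0 -0.03 0.047; 0 0 0 -0.03 0.047; 0 0 0 -0.03 0.047; 0 0 0 -0.03 0.047; 0 0 0 -0.03 0.047; 0 0 0 -0.03 0.047; 0 0 0 -0.03 0.046; 0 0 0 0 0; 0 0 0 0 0; 0 0 0 0 0",
  "newtons": 40
}}

```text
clock: 1.35
position: [0.1671, 0.602, 0.2954]
ee_rot: [0.605, 0.796, -0.0, 0.0]
ft_force: [-0.0, -0.2, 0.7]
grip_width: 0.995
grasp_force: 0.0
```

```bash
cat >> h.py <<'E'
H=np.array([.6471,-.1045,.1336]);YAW=.2693;B=axes(YAW)
from scipy.spatial.transform import Rotation as R
def st():
    from workcell import manip
    o=manip.get_obs();M=R.from_quat(o["ee_rot"]).as_matrix()
    print("t",o["clock"],"p",o["position"],"b",B.T@(o["position"]-H),"yhead",np.degrees(np.arctan2(M[1,1],M[0,1])),"zdown",M[:,2],"F",o["ft_force"],"w",o["grip_width"]*85,"gf",o["grasp_force"],"q",o["joint_pos"]);return o,M
def to(p):
    o,M=st();d=M.T@(np.asarray(p)-o["position"]);print("shift tool m",d,"norm",d/.4)
E
python3 - <<'E'
from h import *
g=H+B@[-.0403,-.1776,.003];print("grip",g);to(g+[0,0,.14])
E
```

```text
grip [ 0.4662 -0.1167  0.116 ]
t 1.35 p [0.1671 0.602  0.2954] b [-0.6195 -0.2747  0.5445] yhead 15.549178583475841 zdown [-0.0003 -0.001  -1.    ] F [-0.0187 -0.1617  0.6649] w 84.56333121704212 gf 0.0 q [-1.4281  0.3027  0.0721  1.3285 -0.0216  1.5122 -1.0866]
shift tool m [-0.7725  0.0955  0.04  ] norm [-1.9312  0.2388  0.0999]
```

{"fn": "arm_command", "kwargs": {
  "series": "0 -0.1 0.04 0 0; 0 -0.1 0.04 0 0; 0 -0.1 0.04 0 0; 0 -0.1 0.04 0 0; 0 -0.1 0.04 0 0; 0 -0.1 0.04 0 0; 0 -0.1 0.04 0 0; 0 -0.1 0.04 0 0; 0 -0.1 0.04 0 0; 0 -0.1 0.04 0 0"
}}

```text
clock: 2.6
position: [0.4285, 0.258, 0.2959]
ee_rot: [0.605, 0.796, 0.0, -0.0]
ft_force: [0.2, 0.9, 0.8]
grip_width: 0.995
grasp_force: 0.0
```

{"fn": "arm_command", "kwargs": {
  "series": "0 -0.1 0 0 0; 0 -0.1 0 0 0; 0 -0.1 0 0 0; 0 -0.1 0 0 0; 0 -0.1 -0.02 0 0; 0 -0.1 -0.03 0 0; 0 -0.1 -0.04 0 0; 0 -0.1 -0.04 0 0; 0 -0.1 -0.03 0 0; 0 0 0 0 0"
}}

```text
clock: 3.85
position: [0.4615, -0.1081, 0.2961]
ee_rot: [0.607, 0.794, 0.0, 0.0]
ft_force: [0.3, 0.2, -0.6]
grip_width: 1.003
grasp_force: 0.0
```

```bash
python3 - <<'E'
from h import *
to(H+B@[-.0403,-.1776,.003])
E
```

```text
t 3.85 p [ 0.4615 -0.1081  0.2961] b [ 0.0415 -0.1799  0.1637] yhead 15.185598091153814 zdown [ 0.0004  0.0002 -1.    ] F [ 0.2921  0.187  -0.6361] w 85.23453145777246 gf 0.0 q [-0.68   -0.1062  0.7666  1.7378  0.0737  1.4803  0.3422]
shift tool m [-0.0095  0.0023  0.1801] norm [-0.0238  0.0056  0.4502]
```

{"fn": "arm_command", "kwargs": {
  "series": "0 -0.012 0.003 0.08 0; 0 -0.012 0.003 0.08 0; 0 0 0 0.08 0; 0 0 0 0.07 0; 0 0 0 0.06 0; 0 0 0 0.04 0; 0 0 0 0.03 0; 0 0 0 0.01 0; 0 0 0 0 0; 0 0 0 0 0"
}}

```text
clock: 5.1
position: [0.4674, -0.1134, 0.1166]
ee_rot: [0.606, 0.796, 0.0, 0.0]
ft_force: [0.2, -0.3, 1.0]
grip_width: 0.998
grasp_force: 0.0
```

{"fn": "arm_command", "kwargs": {
  "series": "1 0 0 0 0; 1 0 0 0 0; 1 0 0 0 0; 1 0 0 0 0; 1 0 0 0 0; 1 0 0 0 0; 1 0 0 0 0; 1 0 0 0 0; 1 0 0 0 0; 1 0 0 0 0"
}}

```text
clock: 6.35
position: [0.467, -0.1134, 0.1161]
ee_rot: [0.606, 0.796, 0.0, -0.0]
ft_force: [-0.7, 0.0, -0.1]
grip_width: -0.002
grasp_force: 0.0
```

```bash
python3 - <<'E'
from h import *
st()
E
```

```text
t 6.35 p [ 0.467  -0.1134  0.1161] b [-0.0429 -0.176   0.0045] yhead 15.443150885220414 zdown [ 0.      0.0001 -1.    ] F [-0.6779  0.0392 -0.0509] w -0.19474205657846638 gf 0.03760097664780915 q [-0.6367  0.1007  0.8311  1.9879 -0.0841  1.0871  0.5006]
```

```bash
cat >> h.py <<'E'
def shot(tag):
    from workcell import viewer
    out={}
    for n in("scene","top"):
        c=viewer.camera(n);out[n]=c["pixels"]
        C[n]={k:np.array(v) for k,v in c.items()};np.savez(f"pics/{n}{tag}.npz",**C[n])
    return out
def crop(im,x,y,w,h,k):return cv2.resize(im[y:y+h,x:x+w,::-1],None,fx=k,fy=k,interpolation=cv2.INTER_CUBIC)
E
python3 - <<'E'
from h import *
S0,T0=C["scene"]["pixels"],C["top"]["pixels"]
o=shot("1")
cv2.imwrite("pics/v1.png",np.vstack([np.hstack([crop(o["scene"],230,180,100,75,4),crop(o["top"],345,180,100,75,4)]),np.hstack([crop(S0,230,180,100,75,4),crop(T0,345,180,100,75,4)])]))
E
```

```text
(no output)
```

View pics/v1.png

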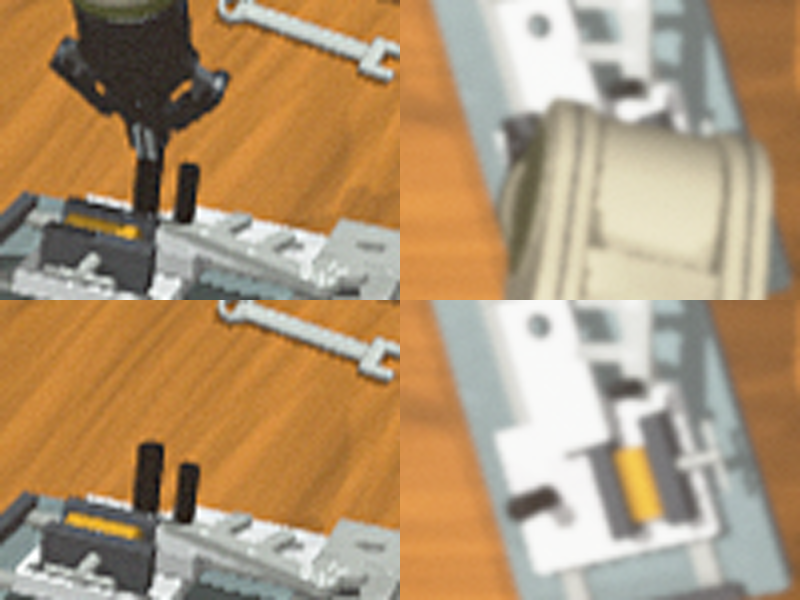

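The view shows the fingers shut just above/in front of the grip (scene ≈(267,218)). In the first scene image the vice hides the grip's foot, which biased my midpoint. I'll refit using the free end.

```bash
python3 - <<'E'
from h import *
def cyl(s,t,rad,L,thr=(60,90),g0=(-.04,-.17,0)):
    S=blob(C["scene"]["pixels"],*s,thr[0]);T=blob(C["top"]["pixels"],*t,thr[1])
    th=np.linspace(0,2*np.pi,24)
    rim=np.c_[rad*np.cos(th),rad*np.sin(th),0*th]
    def f(g):
        r=[]
        for n,(m,a,lo,hi,_),w in(("scene",S,1),("top",T,1)):
            pr=np.array([proj(n,H+B@(g+q)) for q in rim]);c=proj(n,H+B@np.array(g)); c2=proj(n,H+B@(np.array(g)-[0,0,.03]))
            out=(c-c2)/np.linalg.norm(c-c2); nrm=np.array([-out[1],out[0]])
            ext=hi+.5 if a@out>0 else -lo+.5
            r+=[((pr-m)@out).max()-ext, ((c+c2)/2-m)@nrm]
        return np.array(r)
    q=least_squares(f,g0);return q.x,q.fun
print("grip free",cyl((262,214,272,234),(370,224,386,237),.01,.064))
print("knob free",cyl((273,219,281,236),(396,198,408,206),.007,.042,g0=(.06,-.12,.06)))
print(proj("scene",np.array([.467,-.1134,.0971])),proj("scene",np.array([.467,-.1134,.1161])))
E
```

```text
grip free (array([-0.04  , -0.1776,  0.0176]), array([-0.0033, -0.0415,  0.0072,  0.0399]))
knob free (array([ 0.0669, -0.1175,  0.0591]), array([ 0.0041,  0.038 , -0.0112, -0.0355]))
[268.6426 224.4162] [268.1015 220.5101]
```

```bash
python3 - <<'E'
from h import *
a=C["scene"]["pixels"];b=np.load("pics/scene1.npz")["pixels"]
np.set_printoptions(linewidth=200)
for n,i in(("before",a),("now",b)):
    print(n);print(cv2.cvtColor(i,cv2.COLOR_RGB2GRAY)[210:236,258:282])
t=C["top"]["pixels"];print(cv2.cvtColor(t,cv2.COLOR_RGB2GRAY)[224:238,368:392])
E
```

```text
before
[[134 139 143 140 138 138 138 142 148 146 147 147 141 145 144 140 138 135 134 142 143 139 136 142]
 [142 137 141 139 137 130 137 143 147 144 149 144 143 144 148 140 134 132 136 138 139 134 142 140]
 [142 137 145 138 136 142 140 147 141 146 141 136 138 144 141 136 132 139 140 138 138 142 140 138]
 [137 144 140 137 137 145 145 145 148 151 145 144 146 142 136 131 138 136 147 138 137 135 134 142]
 [139 137 138 138 141 144 145 159 144 135 134 150 143 139 133 135 140 139 139 137 137 141 146 149]
 [144 137 139 146 148 148 144 126  97  92  92 110 118 132 139 140 139 138 140 136 135 139 148 148]
 [139 142 138 146 149 154 111  44  34  36  37  30  56 130 142 134 139 143 137 138 142 152 155 148]
 [138 145 140 143 148 157  86  34  43  44  44  29  26 136 142 143 138 135 134 138 145 151 148 147]
 [140 141 144 149 152 160  85  32  39  49  43  42  26 141 147 135 140 133 147 149 153 147 144 139]
 [139 145 143 151 154 157  78  36  38  36  39  38  32 146 141 140 140 146 138 158 159 148 139 141]
 [141 143 146 148 145 159  74  29  44  43  45  33  50 141 141 135 132 119  96 116 125 132 142 140]
 [14
[... 4747 characters left out ...]
7 246]
 [162 166 156 135 104  86  82  80  76  73  68  70  80  90  99 119 143 170 200 220 235 244 247 247]
 [158 164 159 133  98  79  80  81  75  77  84 103 126 138 146 155 163 178 189 202 224 241 247 248]
 [154 164 159 140 105  85  79  81  87 106 133 166 194 203 193 183 179 180 184 191 213 235 246 249]
 [150 159 163 154 127 108  96 107 133 167 198 226 236 238 229 207 190 182 180 186 207 233 245 249]
 [148 158 167 162 152 141 136 155 196 225 239 245 247 247 241 227 203 188 189 195 220 238 247 249]
 [149 157 165 169 167 164 167 195 229 244 247 248 249 248 246 239 222 209 210 216 234 245 248 249]
 [149 157 163 169 173 173 179 203 234 246 248 249 249 249 248 245 240 237 238 240 243 248 249 249]]
```

```bash
python3 - <<'E'
from h import *
for z in (.0176,-.0464):
    q=H+B@[-.04,-.1776,z];print("grip z",z,q,proj("scene",q),proj("top",q))
t=np.array([.467,-.1134,.1161])
for dz in(-.019,0,.05,.1,.15): print(dz,proj("scene",t+[0,0,dz]),proj("top",t+[0,0,dz]))
for s in(-.05,.05):
    q=t+B@[0,s,0]+[0,0,.09];print("knuckle",s,proj("scene",q),proj("top",q))
E
```

```text
grip z 0.0176 [ 0.4643 -0.1099  0.1288] [267.6799 216.6458] [375.3575 231.5174]
grip z -0.0464 [ 0.4729 -0.1407  0.0734] [265.6173 236.4134] [383.1334 227.9501]
-0.019 [268.6426 224.4162] [375.0478 230.2739]
0 [268.1015 220.5101] [375.9579 230.4373]
0.05 [266.6227 209.8341] [378.5211 230.8974]
0.1 [265.0587 198.5438] [381.3592 231.407 ]
0.15 [263.4021 186.5845] [384.5191 231.9743]
knuckle -0.05 [248.4727 197.1357] [386.4166 249.8734]
knuckle 0.05 [282.4967 204.618 ] [375.1574 212.8564]
```

{"fn": "arm_command", "kwargs": {
  "series": "0 0 0 0 0; 0 0 0 0 0; 0 0 0 0 0; 0 0 0 0 0; 0 0 0 0 0; 0 0 0 0 0; 0 0 0 0 0; 0 0 0 0 0; 0 0 0 0 0; 0 0 0 0 0"
}}

```text
clock: 7.7
position: [0.4669, -0.1133, 0.1161]
ee_rot: [0.606, 0.796, 0.0, -0.0]
ft_force: [0.4, 0.7, -0.2]
grip_width: 1.003
grasp_force: 0.0
```

```bash
python3 - <<'E'
from h import *
st();o=shot("2")
cv2.imwrite("pics/v2.png",crop(o["scene"],235,175,70,65,9))
E
```

```text
t 7.7 p [ 0.4669 -0.1133  0.1161] b [-0.0429 -0.176   0.0045] yhead 15.444215909622534 zdown [-0.0001  0.0001 -1.    ] F [ 0.4337  0.7111 -0.1501] w 85.26163145689799 gf 0.0 q [-0.6367  0.1008  0.8312  1.9879 -0.0841  1.0871  0.5006]
```

View pics/v2.png

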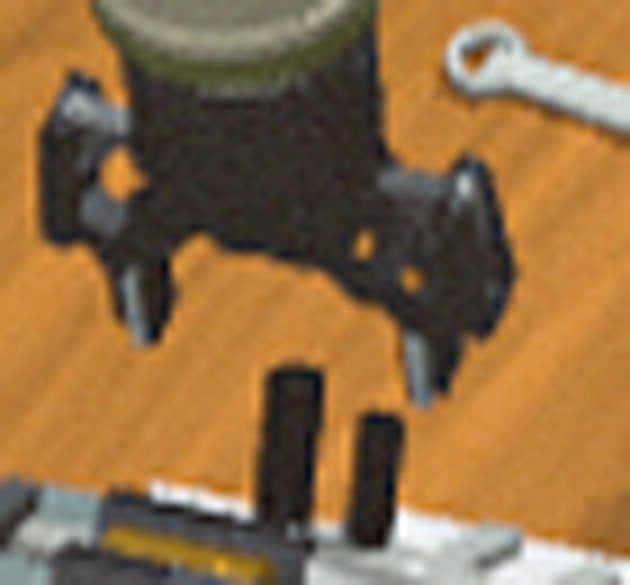

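```bash
python3 - <<'E'
from workcell import manip
print(manip.tips_ahead,[a for a in dir(manip) if a[0]!='_'])
from h import *
# triangulation of open tips in scene with known vertical plane: solve z and lateral
for uv,s in(((251.1,212.8),-.047),((282.2,219.4),.047)):
    o,d=ray("scene",*uv);t=np.array([.4669,-.1133,.1161]);n=B[:,1]
    k=((t+s*n-o)@n)/(d@n);q=o+k*d-t;print(q, "along L",q@np.array([-np.sin(YAW),np.cos(YAW),0]))
    k=(-o+t)@np.array([-np.sin(YAW),np.cos(YAW),0])/(d@np.array([-np.sin(YAW),np.cos(YAW),0]));q=o+k*d-t;print("in L-plane: along y",q@n,"z",q[2])
E
```

```text
0.019 ['MotionError', 'get_obs', 'hand_in', 'tips_ahead']
[-0.0436 -0.0188  0.0281] along L -0.0065091902567504245
in L-plane: along y -0.05056590691686768 z 0.01889216913167978
[0.0467 0.0073 0.0285] along L -0.005420553092732741
in L-plane: along y 0.04468754956115696 z 0.020885684490011033
```

The open fingertips, at scene (251,213) and (282,219), look about 25–30 mm higher than the reported pose implies. I'll cross-check this in the first frames, where the gripper shows in both views.

```bash
python3 - <<'E'
from h import *
t=np.array([.1671,.6019,.2114]);yd=np.array([np.cos(np.radians(74.5)),np.sin(np.radians(74.5)),0])
for s in(-.047,.047):
    for dz in(-.006,.028): print(s,dz,proj("scene",t+s*yd+[0,0,dz]),proj("top",t+s*yd+[0,0,dz]))
C["scene"]=np.load("pics/scene0.npz");
a=crop(C["scene"]["pixels"],270,0,80,64,5);b=crop(C["top"]["pixels"],50,336,80,64,5)
cv2.imwrite("pics/v3.png",np.hstack([a,b]))
E
```

```text
-0.047 -0.006 [300.5663  49.4362] [123.6859 356.9892]
-0.047 0.028 [300.2674  41.3417] [116.06 362.11]
0.047 -0.006 [318.8642  39.7827] [ 89.1917 347.3973]
0.047 0.028 [318.8339  31.7331] [ 80.2937 352.1395]
```

View pics/v3.png

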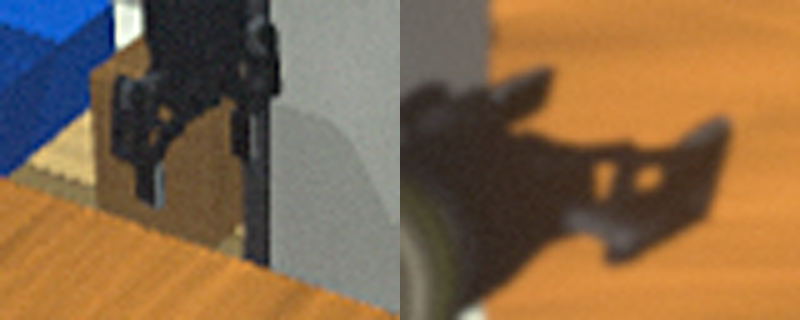

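In the first frames both tips, at scene (300,41)/(318,32) and top (115,361)/(80,350), also match tips 28 mm above the reported TCP. So the true grasp point sits about 34 mm above the reported one, and I'll correct for that.

{"fn": "arm_command", "kwargs": {
  "series": "0 -0.005 -0.004 0.03 0; 0 -0.005 0 0.03 0; 0 0 0 0.02 0; 0 0 0 0.015 0; 0 0 0 0 0; 1 0 0 0 0; 1 0 0 0 0; 1 0 0 0 0; 1 0 0 0 0; 1 0 0 0 0"
}}

```text
clock: 9.05
position: [0.4665, -0.1176, 0.0783]
ee_rot: [0.606, 0.796, 0.0, -0.0]
ft_force: [-2.7, 0.3, 5.5]
grip_width: 0.221
grasp_force: 39.1
```

```bash
python3 - <<'E'
from h import *
st()
E
```

```text
t 9.05 p [ 0.4665 -0.1176  0.0783] b [-0.0583 -0.1775 -0.0302] yhead 15.44340739969814 zdown [ 0.0001  0.0003 -1.    ] F [-2.7315  0.2896  5.477 ] w 18.755844217752113 gf 39.0731281042099 q [-0.6052  0.1726  0.8272  2.0238 -0.1506  1.0055  0.5652]
```

{"fn": "arm_command", "kwargs": {
  "series": "1 0 0.018 0 0; 1 0 0.018 0 0; 1 0 0.018 0 0; 1 0 0.018 0 0; 1 0 0.018 0 0; 1 0 0.018 0 0; 1 0 0.018 0 0; 1 0 0.018 0 0; 1 0 0 0 0; 1 0 0 0 0"
}}

```text
clock: 10.3
position: [0.5228, -0.1023, 0.0784]
ee_rot: [0.606, 0.796, 0.001, 0.001]
ft_force: [4.7, -0.5, 1.0]
grip_width: 0.223
grasp_force: 39.4
```

```bash
python3 - <<'E'
from h import *
st()
E
```

```text
t 10.3 p [ 0.5228 -0.1023  0.0784] b [-0.0581 -0.1192 -0.0302] yhead 15.449076699793638 zdown [ 0.0018 -0.0001 -1.    ] F [ 4.691  -0.4972  1.002 ] w 18.9707897160655 gf 39.415061473846436 q [-0.5694  0.3108  0.7879  1.8973 -0.2552  1.0342  0.5958]
```

{"fn": "arm_command", "kwargs": {
  "series": "0 0 0 0 0; 0 0 0 0 0; 0 0 0 0 0; 0 0 0 0 0; 0 0 0 -0.06 0; 0 0 0 -0.1 0; 0 0 0 -0.1 0; 0 0 0 -0.1 0; 0 0.06 0 -0.06 0; 0 0.1 0 0 0"
}}

```text
clock: 11.55
position: [0.5057, -0.0413, 0.2479]
ee_rot: [0.607, 0.795, 0.001, 0.001]
ft_force: [0.8, 0.3, 0.0]
grip_width: 0.999
grasp_force: 0.0
```

```bash
python3 - <<'E'
from h import *
to([.495,.402,.23])
E
```

```text
t 11.55 p [ 0.5057 -0.0413  0.2479] b [-0.0282 -0.1195  0.1483] yhead 15.266028634984458 zdown [ 0.0032  0.0003 -1.    ] F [0.8446 0.3364 0.0278] w 84.88865211565901 gf 0.0 q [-0.7671  0.0297  0.7863  1.7488 -0.0218  1.3686  0.2897]
shift tool m [0.4305 0.1064 0.018 ] norm [1.0762 0.2659 0.0451]
```

{"fn": "arm_command", "kwargs": {
  "series": "0 0.118 0.03 0 0; 0 0.12 0.03 0 0; 0 0.12 0.03 0 0; 0 0.12 0.03 0.01 0; 0 0.12 0.03 0.01 0; 0 0.12 0.03 0.01 0; 0 0.12 0.03 0.01 0; 0 0.12 0.03 0.005 0; 0 0.12 0.026 0 0; 0 0 0 0 0"
}}

```text
clock: 12.8
position: [0.4904, 0.4078, 0.2267]
ee_rot: [0.603, 0.798, -0.001, -0.001]
ft_force: [-0.3, -0.2, -0.3]
grip_width: 0.998
grasp_force: 0.0
```

```bash
python3 - <<'E'
from h import *
to([.495,.402,.23])
o=shot("3")
S0=np.load("pics/scene0.npz")["pixels"];T0=np.load("pics/top0.npz")["pixels"]
a=blob(S0,262,214,272,234,60);b=blob(o["scene"],272,216,300,240,60);print(a,b)
for n,bx in(("0",(370,224,386,237)),("3",(364,205,384,219))):
    T=np.load(f"pics/top{n}.npz")["pixels"];print(n,blob(T,*bx,90))
# predicted grip centre after move
for dy in(.0577,.0583): 
    for z in(.0176,): print(dy,[proj(n,H+B@[-.04,-.1776+dy,z])-proj(n,H+B@[-.04,-.1776,z]) for n in("scene","top")])
print(cv2.cvtColor(o["top"],cv2.COLOR_RGB2GRAY)[160:175,365:380]);print(cv2.cvtColor(T0,cv2.COLOR_RGB2GRAY)[160:175,365:380])
E
```

```text
t 12.8 p [0.4904 0.4078 0.2267] b [-0.4173 -0.0148  0.3484] yhead 15.805925937717303 zdown [-0.0017 -0.0004 -1.    ] F [-0.2594 -0.2489 -0.2531] w 84.80022534384307 gf 0.0 q [-1.1285  0.3746  0.4855  1.4251 -0.1754  1.3862 -0.3634]
shift tool m [-0.0068  0.0028 -0.0033] norm [-0.0171  0.0071 -0.0084]
(array([266.979 , 223.9055]), array([-0.0996,  0.995 ]), np.float64(-8.167163374253906), np.float64(8.351058769479518), 102) (array([286.1786, 226.7929]), array([-0.1979,  0.9802]), np.float64(-7.018985805688008), np.float64(8.673879960113235), 82)
0 (array([378.1712, 230.2526]), array([-0.9157,  0.402 ]), np.float64(-4.925037326185089), np.float64(5.839376556118954), 37)
3 (array([372.3368, 210.6172]), array([-0.9609,  0.2769]), np.float64(-4.651714893037086), np.float64(5.511049478087848), 36)
0.0577 [array([18.9087,  4.2641]), array([ -5.9627, -19.6701])]
0.0583 [array([19.1067,  4.3088]), array([ -6.0245, -19.8738])]
[[228 230 231 232 232 232 231 233 232 233 232 232 231 231 227]
 [231 231 230 230 232 231 232 231 232 232 232 232 231 231 229]
 [231 231 231 231 229 226 226 226 228 230 2
[... 1022 characters left out ...]
0 231]
 [230 231 229 223 206 180 168 166 181 203 222 228 230 231 230]
 [230 231 226 218 186 157 143 140 148 176 210 225 230 231 230]
 [229 230 226 209 174 144 134 131 132 160 196 224 230 231 231]
 [229 230 225 207 170 143 136 129 135 157 193 221 229 230 231]
 [229 229 226 211 180 152 139 137 143 164 201 223 229 230 228]
 [229 228 228 221 200 171 156 151 163 186 212 226 231 229 230]
 [229 230 229 226 219 202 187 183 193 209 224 226 228 229 229]
 [229 229 229 230 226 222 217 213 220 223 227 228 228 229 229]
 [228 229 228 230 227 228 227 226 226 227 228 229 228 229 228]
 [229 227 228 229 230 229 229 228 228 229 228 228 227 227 227]
 [228 227 228 228 230 230 228 227 228 229 228 227 228 226 222]]
```

{"fn": "arm_command", "kwargs": {
  "series": "0 -0.017 0.007 0.06 0.002; 0 0 0 0.08 0; 0 0 0 0.08 0; 0 0 0 0.06 0; 0 0 0 0.05 0; 0 0 0 0.024 0; 0 0 0 0.01 0; 0 0 0 0 0; 0 0 0 0 0; 0 0 0 0 0"
}}

```text
clock: 14.15
position: [0.4974, 0.3978, 0.0831]
ee_rot: [0.608, 0.794, 0.0, 0.0]
ft_force: [-0.4, 0.1, -0.8]
grip_width: 1.001
grasp_force: 0.0
```

```bash
python3 - <<'E'
from h import *
to([.495,.402,.081])
o=shot("4")
cv2.imwrite("pics/v4.png",np.hstack([crop(o["scene"],330,90,60,60,6),crop(o["top"],170,195,60,60,6)]))
E
```

```text
t 14.15 p [0.4974 0.3978 0.0831] b [-0.4791 -0.0106  0.2182] yhead 15.091962720476834 zdown [ 0.0006  0.0007 -1.    ] F [-0.4001  0.073  -0.8438] w 85.07395678121455 gf 0.0 q [-1.0948  0.4807  0.4581  1.599  -0.23    1.1148 -0.3168]
shift tool m [ 0.0047 -0.0012  0.0021] norm [ 0.0117 -0.0031  0.0051]
```

View pics/v4.png

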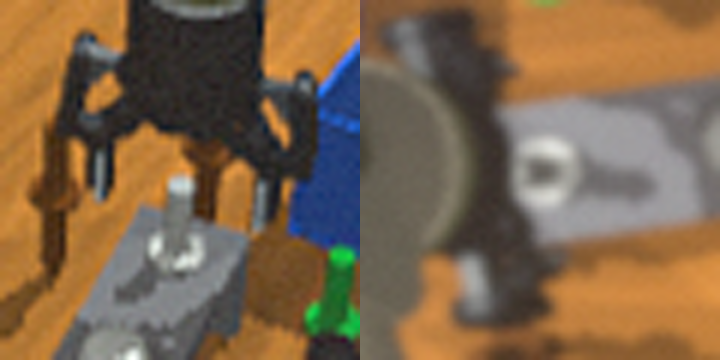

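The tips, at scene (346,122)/(374,127), straddle the pin stem at (360,125), and the brown pins stay clear behind. Closing.

{"fn": "arm_command", "kwargs": {
  "series": "0 0.008 -0.002 0.005 -0.002; 0 0 0 0 0; 1 0 0 0 0; 1 0 0 0 0; 1 0 0 0 0; 1 0 0 0 0; 1 0 0 0 0; 1 0 0 -0.005 0; 1 0 0 -0.02 0; 1 0 0 0 0",
  "newtons": 40
}}

```text
clock: 15.5
position: [0.496, 0.4007, 0.0914]
ee_rot: [0.606, 0.796, 0.001, 0.0]
ft_force: [-0.9, 0.4, -2.6]
grip_width: 0.175
grasp_force: 39.0
```

```bash
python3 - <<'E'
from h import *
st()
E
```

```text
t 15.5 p [0.496  0.4007 0.0914] b [-0.4777 -0.0112  0.227 ] yhead 15.442938337920229 zdown [ 0.0009  0.0009 -1.    ] F [-0.9379  0.4193 -2.6063] w 14.910575156509074 gf 39.00599777698517 q [-1.1     0.4731  0.4587  1.5901 -0.2251  1.1298 -0.3191]
```

{"fn": "arm_command", "kwargs": {
  "series": "1 0 0 -0.04 0; 1 0 0 -0.04 0; 1 0 0 -0.032 0; 1 0 0 0 0; 1 0.016 0 0 0; 1 0.016 0 0.001 0; 1 0.01 0 0.001 0; 1 0.01 0 0.002 0; 1 0 0 0 0; 1 0 0 0 0"
}}

```text
clock: 16.75
position: [0.49, 0.4205, 0.1336]
ee_rot: [0.606, 0.796, 0.0, -0.0]
ft_force: [1.2, -2.5, 1.0]
grip_width: 0.179
grasp_force: 40.0
```

```bash
python3 - <<'E'
from h import *
st()
E
```

```text
t 16.75 p [0.49   0.4205 0.1336] b [-0.4745 -0.0117  0.274 ] yhead 15.441538147760921 zdown [-0.0001  0.0003 -1.    ] F [ 1.1617 -2.4964  0.967 ] w 15.242299591475001 gf 40.03808856010437 q [-1.1271  0.4518  0.4639  1.5238 -0.2102  1.2155 -0.3606]
```

{"fn": "arm_command", "kwargs": {
  "series": "1 0.011 0 0.003 0; 1 0.011 0 0.003 0; 1 0.01 0 0.003 0; 1 0.01 0 0.003 0; 1 0.01 0 0.004 0; 1 0.01 0 0.004 0; 1 0.009 0 0.005 0; 1 0.008 0 0.005 0; 1 0 0 0 0; 1 0 0 0 0"
}}

```text
clock: 18.0
position: [0.4815, 0.4509, 0.1215]
ee_rot: [0.606, 0.796, -0.0, -0.0]
ft_force: [0.1, -1.3, 2.1]
grip_width: 0.173
grasp_force: 40.6
```

```bash
python3 - <<'E'
from h import *
st();o=shot("5")
cv2.imwrite("pics/v5.png",np.hstack([crop(o["scene"],330,80,66,66,6),crop(o["top"],160,190,66,66,6)]))
E
```

```text
t 18.0 p [0.4815 0.4509 0.1215] b [-0.5079 -0.0118  0.2793] yhead 15.446609751284607 zdown [-0.0003  0.0001 -1.    ] F [ 0.1075 -1.2508  2.1302] w 14.743847692924012 gf 40.633984208106995 q [-1.1508  0.4918  0.4502  1.4941 -0.222   1.2067 -0.3982]
```

View pics/v5.png

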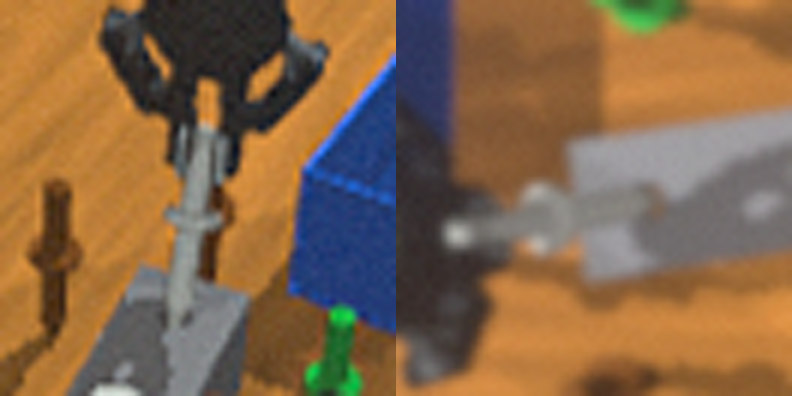

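The view shows the pin pivoted in the grip: stem end at scene (364,102)/top (170,229), collar at scene (362,116)/top (184,226), nose at the rack hole.

```bash
python3 - <<'E'
from h import *
e,a=tri((364.2,101.9),(169.8,229.2));c,b=tri((362.2,116.3),(184.3,226.2));n,d=tri((359.7,133.5),(203.2,222.5))
print(e,a,c,b,n,d)
L=np.array([-np.sin(YAW),np.cos(YAW),0]);y=B[:,1]
t=np.array([.4815,.4509,.1215])
for p in(e,c,n): q=p-t;print("L,y,z rel TCP",q@L,q@y,q[2])
for v in(e-c,c-n,e-n): print("tilt",np.degrees(np.arctan2(v@L,v[2])),"side",np.degrees(np.arctan2(v@y,v[2])),np.linalg.norm(v))
E
```

```text
[0.4799 0.4577 0.1628] 0.0021322419517202243 [0.4872 0.4355 0.1173] 0.0021067027101181737 [0.4984 0.398  0.0702] 0.0015458786684814433
L,y,z rel TCP 0.006949568992057314 0.00023844778050106856 0.041288144853855624
L,y,z rel TCP -0.016382248422522082 0.0013405499817684414 -0.004191694977815741
L,y,z rel TCP -0.05545598699935135 0.0022724166459667855 -0.05133958641437514
tilt 27.158481428190996 side -1.3881633930119317 0.05112733284891546
tilt 39.65018587777475 side -1.1322897901794533 0.06124172669645942
tilt 33.96910774163957 side -1.2579289684712371 0.11170714859776029
```

{"fn": "arm_command", "kwargs": {
  "series": "1 0.012 0 -0.02 0; 1 0.012 0 -0.02 0; 1 0.012 0 -0.02 0; 1 0 0 -0.04 0; 1 0 0 -0.06 0; 1 0 0 -0.08 0; 1 -0.03 -0.01 -0.08 0; 1 -0.06 -0.02 -0.05 0; 1 -0.1 -0.035 0 0; 1 -0.1 -0.035 0 0"
}}

```text
clock: 19.35
position: [0.4703, 0.341, 0.2709]
ee_rot: [0.606, 0.796, 0.001, 0.0]
ft_force: [-0.5, 0.2, -2.2]
grip_width: 0.168
grasp_force: 40.2
```

{"fn": "arm_command", "kwargs": {
  "series": "1 -0.1 -0.035 0 0; 1 -0.1 -0.035 0 0; 1 -0.1 -0.035 0 0; 1 -0.1 -0.035 0 0; 1 -0.1 -0.035 0 0; 1 -0.1 -0.035 0 0; 1 -0.1 -0.035 0 0; 1 -0.06 -0.02 0 0; 1 0 0 0 0; 1 0 0 0 0"
}}

```text
clock: 20.6
position: [0.449, 0.0215, 0.2702]
ee_rot: [0.606, 0.796, 0.001, -0.0]
ft_force: [0.3, -0.0, -2.2]
grip_width: 0.174
grasp_force: 40.1
```

```bash
cat >> h.py <<'E'
Lv=np.array([-np.sin(YAW),np.cos(YAW),0])
def pinfit(o,tcp,show=True):
    """axis of the light grey pin over wood: line fit in each view, planes crossed"""
    pl=[];ends=[]
    for n in("scene","top"):
        im=o[n];hsv=cv2.cvtColor(im,cv2.COLOR_RGB2HSV)
        m=((hsv[:,:,1]<75)&(hsv[:,:,2]>95)).astype(np.uint8)
        ctr=tcp+[0,0,.034]-.04*B[:,2];uv=proj(n,ctr)
        rr,cc=np.mgrid[:400,:640];m[(np.hypot(cc-uv[0],rr-uv[1])>32)]=0
        k,l,s,cen=cv2.connectedComponentsWithStats(m)
        i=min((i for i in range(1,k) if s[i,4]>25),key=lambda i:np.hypot(*(cen[i]-uv)))
        ys,xs=np.nonzero(l==i);P=np.c_[xs,ys].astype(np.float32)
        vx,vy,x0,y0=cv2.fitLine(P,cv2.DIST_HUBER,0,.01,.01).ravel()
        t=(P-[x0,y0])@[vx,vy];e=[np.array([x0,y0])+[vx*q,vy*q] for q in(t.min()-.5,t.max()+.5)]
        print(n,"comp",s[i],"pred",uv,"ends",e);ends.append(e)
        o1,d1=ray(n,*e[0]);_,d2=ray(n,*e[1]);pl.append((o1,np.cross(d1,d2)))
    ax=np.cross(pl[0][1],pl[1][1]);ax/=np.linalg.norm(ax);ax*=np.sign(ax[2])
    print("tilt",np.degrees(np.arctan2(ax@Lv,ax[2])),"side",np.degrees(np.arctan2(ax@B[:,1],ax[2])))
    for i,n in enumerate(("scene","top")):
        for e in ends[i]:
            oo,d=ray(n,*e);N=pl[1-i][1];q=oo+d*((pl[1-i][0]-oo)@N)/(d@N)-tcp;print(n,"end rel TCP (L,y,z)",q@Lv,q@B[:,1],q[2])
    return ax
E
python3 - <<'E'
from h import *
o,M=st();im=shot("6");pinfit(im,o["position"])
E
```

```text
t 20.6 p [0.449  0.0215 0.2702] b [-0.0825 -0.1575  0.2054] yhead 15.445083492918542 zdown [ 0.0005  0.001  -1.    ] F [ 0.2878 -0.0162 -2.17  ] w 14.818861498909518 gf 40.12742221355438 q [-0.9343 -0.1704  0.7103  1.8348  0.1109  1.4366  0.0236]
scene comp [277 139  12  41 256] pred [283.4675 157.5328] ends [array([280.7139, 179.5627], dtype=float32), array([284.2281, 138.3471], dtype=float32)]
top comp [ 306  213   62   58 2620] pred [337.1837 238.0245] ends [array([304.4924, 238.0662], dtype=float32), array([367.7822, 247.0464], dtype=float32)]
tilt 5.279512588305126 side 5.742281819248164
scene end rel TCP (L,y,z) -0.015868578361517043 -0.01639649517989285 -0.10228415602807445
scene end rel TCP (L,y,z) -0.0012755646187524766 -0.000516090526136258 0.05563768618896209
top end rel TCP (L,y,z) 0.029516043645944737 0.032991943373015885 0.38885655294959337
top end rel TCP (L,y,z) -5.671014981304532 -6.170438068634709 -61.300824341231525
```

```bash
python3 - <<'E'
from h import *
im=np.load("pics/top6.npz")["pixels"];t=np.array([.449,.0215,.2702]);G=t+[0,0,.034]
for s in(.016,-.034,-.04,-.104): print(s,proj("top",G+s*B[:,2]),proj("scene",G+s*B[:,2]))
hsv=cv2.cvtColor(im,cv2.COLOR_RGB2HSV)
np.set_printoptions(linewidth=220)
print(hsv[228:250,326:360,1]);print(hsv[228:250,326:360,2])
E
```

```text
0.016 [326.1561 242.43  ] [285.6342 138.2314]
-0.034 [336.058  238.4648] [283.7037 155.4942]
-0.04 [337.1807 238.0152] [283.4755 157.5351]
-0.104 [348.3797 233.5307] [281.0853 178.9092]
[[50 50 47 50 49 50 49 50 49 50 48 49 49 48 49 46 47 47 48 48 51 46 48 46 47 46 44 45 41 44 46 46 46 47]
 [50 49 50 49 49 50 49 49 50 49 49 50 48 46 48 46 45 46 49 50 45 50 48 46 45 47 46 45 39 44 45 44 47 44]
 [48 50 48 49 51 48 49 48 49 49 47 49 48 46 48 46 47 47 48 51 47 45 45 46 46 45 48 43 40 43 43 43 45 42]
 [47 47 49 50 48 49 49 48 49 51 50 48 46 47 49 48 48 49 47 50 50 47 49 45 43 45 44 45 41 41 43 43 43 42]
 [50 47 47 48 48 50 47 47 49 48 51 48 50 48 48 47 46 46 48 48 49 48 46 48 45 43 42 44 43 41 42 45 42 41]
 [49 47 47 49 50 49 49 48 46 49 46 48 47 48 47 47 48 45 48 47 47 49 49 46 44 42 42 45 44 41 40 46 42 43]
 [49 49 49 49 50 49 48 49 48 46 46 48 46 49 46 42 46 48 46 49 45 49 49 45 43 43 42 41 46 41 40 44 42 40]
 [49 51 47 49 49 48 47 47 48 47 47 46 45 47 44 47 45 42 43 45 47 47 46 48 44 43 41 44 45 45 41 41 44 43]
 [48 46 47 45 48 46 48 45 45 48 44 45 45 47 45 45 43 43 43 45 45 47 47 50 
[... 3755 characters left out ...]
173]
 [228 228 230 228 231 231 230 230 230 230 230 231 231 231 231 232 232 234 233 233 232 232 229 214 181 174 210 230 235 234 231 222 194 172]
 [231 231 231 230 231 230 231 230 232 229 231 231 232 231 231 232 233 234 232 231 234 233 229 221 190 173 199 228 233 233 233 228 207 172]
 [232 231 232 232 231 233 232 233 232 231 233 233 232 233 233 232 233 233 234 234 234 234 232 225 202 175 192 224 232 234 234 229 213 179]
 [232 231 231 232 232 231 234 233 233 234 233 233 233 233 232 234 233 233 233 234 234 235 234 229 214 181 186 219 232 235 233 232 220 187]
 [233 232 232 232 232 233 233 234 234 233 234 233 234 233 234 234 236 234 234 234 235 235 233 231 220 190 182 209 230 235 234 233 226 201]]
```

```bash
python3 - <<'E'
from h import *
to(H+.119*B[:,2]-[0,0,.034])
E
```

```text
t 20.7 p [0.4489 0.0219 0.2699] b [-0.083  -0.1574  0.2053] yhead 15.513408058313477 zdown [ 0.0001  0.0002 -1.    ] F [ 0.5269 -0.4285 -3.2912] w 14.528872220208843 gf 40.126853585243225 q [-0.9347 -0.1696  0.7098  1.835   0.1111  1.4364  0.0238]
shift tool m [-0.1153  0.1572  0.0673] norm [-0.2882  0.393   0.1681]
```

{"fn": "arm_command", "kwargs": {
  "series": "1 -0.02 0.06 0 0; 1 -0.04 0.08 0 0; 1 -0.06 0.09 0 0; 1 -0.07 0.09 0 0; 1 -0.07 0.053 0 0; 1 -0.028 0.02 0.04 0; 1 0 0 0.06 0; 1 0 0 0.05 0; 1 0 0 0.018 0; 1 0 0 0 0"
}}

```text
clock: 21.95
position: [0.6309, -0.0475, 0.2024]
ee_rot: [0.605, 0.796, 0.0, -0.0]
ft_force: [-1.0, -0.4, -2.3]
grip_width: 0.174
grasp_force: 40.1
```

```bash
python3 - <<'E'
from h import *
to(H+.119*B[:,2]-[0,0,.034]);im=shot("7")
o,M=st();G=o["position"]+[0,0,.034]
print("pred tip/top",proj("scene",G-.104*B[:,2]),proj("scene",G+.016*B[:,2]),"hole",proj("scene",H),proj("top",H),"top pred",proj("top",G-.104*B[:,2]))
g=cv2.cvtColor(im["scene"],cv2.COLOR_RGB2GRAY);np.set_printoptions(linewidth=200)
hsv=cv2.cvtColor(im["scene"],cv2.COLOR_RGB2HSV)
print(g[226:248,308:336])
E
```

```text
t 21.95 p [ 0.6309 -0.0475  0.2024] b [-0.017  -0.0004  0.0892] yhead 15.486410482538837 zdown [-0.0004  0.0005 -1.    ] F [-1.0169 -0.4219 -2.2597] w 14.816997621051389 gf 40.094913840293884 q [-0.6299  0.4572  0.869   1.4906 -0.3525  1.3575  0.5335]
shift tool m [ 0.0002  0.0004 -0.0003] norm [ 0.0005  0.001  -0.0007]
t 22.05 p [ 0.6315 -0.0479  0.2034] b [-0.016   0.      0.0898] yhead 15.465972218700529 zdown [ 0.0012  0.0003 -1.    ] F [-0.2636 -0.3035 -2.8257] w 14.87387039969426 gf 40.09513556957245 q [-0.6296  0.4566  0.8697  1.4892 -0.3525  1.3578  0.5335]
pred tip/top [323.3136 236.3583] [329.4284 196.1589] hole [322.6496 241.1315] [371.9938 166.8728] top pred [370.3116 166.8142]
[[118 120 120 123 127 134 128 141 151 156 151 148 146 123 128 150 156 151 139 110 131 139 135 139 137 143 148 145]
 [122 122 125 125 133 131 137 147 153 154 148 147 141 128 135 145 151 148 133 115 135 137 133 139 141 147 143 141]
 [120 126 126 132 128 131 142 151 152 151 147 140 135 129 141 149 157 146 127 127 131 135 137 143 146 144 145 137]
 [120 129 132 128 132 136 150 153 147 153 146 136 139 12
[... 1429 characters left out ...]
 142 141]
 [220 219 140 106 108 110 109 111 111 111 104 152 166 154 156 158 149 143 180 194 189 194 191 195 200 167 110 140]
 [134 113 104 111 123 115 117 114 108 111 100 195 200 192 190 186 183 183 191 196 193 191 192 195 192 133 121 142]
 [123 105 113 109 120 115 107 102 104 101  92 179 197 196 197 197 195 190 193 190 193 196 193 200 169 120 135 142]
 [100 102  99 100  91 176 161 151 155 152 149 153 157 174 185 189 192 192 194 194 191 195 198 194 140 118 139 142]
 [104 150 157 152 176 227 204 195 213 199 198 171 151 126 177 181 187 182 188 188 191 190 195 167 120 131 139 138]
 [143 193 207 202 222 199 215 219 220 192 194 193 202 146 184 188 184 176 188 201 186 190 184 133 130 149 141 134]]
```

{"fn": "arm_command", "kwargs": {
  "series": "1 -0.0062 0 0.0108 0; 1 -0.0062 0 0.0108 0; 1 -0.0063 0 0.0108 0; 1 -0.0063 0 0.0108 0; 1 -0.0031 0 0.0054 0; 1 0 0 0 0; 1 0 0 0 0; 1 0 0 0 0; 1 0 0 0 0; 1 0 0 0 0"
}}

```text
clock: 23.3
position: [0.6342, -0.0588, 0.1831]
ee_rot: [0.606, 0.796, 0.0, 0.0]
ft_force: [-0.2, -0.0, -2.7]
grip_width: 0.17
grasp_force: 40.1
```

```bash
python3 - <<'E'
from h import *
st()
E
```

```text
t 23.3 p [ 0.6342 -0.0588  0.1831] b [-0.0163 -0.0003  0.0666] yhead 15.451671323697417 zdown [ 0.0001  0.0002 -1.    ] F [-0.1921 -0.0295 -2.659 ] w 14.419090739033772 gf 40.144813656806946 q [-0.6028  0.4806  0.8603  1.5049 -0.3698  1.3259  0.5611]
```

{"fn": "arm_command", "kwargs": {
  "series": "1 -0.0031 0 0.0054 0; 1 -0.0031 0 0.0054 0; 1 -0.0031 0 0.0054 0; 1 -0.0031 0 0.0054 0; 1 -0.0031 0 0.0054 0; 1 -0.0031 0 0.0054 0; 1 0 0 0 0; 1 0 0 0 0; 1 0 0 0 0; 1 0 0 0 0"
}}

```text
clock: 24.55
position: [0.636, -0.0661, 0.1699]
ee_rot: [0.606, 0.796, -0.0, -0.0]
ft_force: [-1.3, 2.3, -6.4]
grip_width: 0.173
grasp_force: 40.0
```

```bash
python3 - <<'E'
from h import *
st()
E
```

```text
t 24.55 p [ 0.636  -0.0661  0.1699] b [-0.0165 -0.0005  0.0514] yhead 15.441241010607772 zdown [-0.0004  0.     -1.    ] F [-1.2846  2.3136 -6.3843] w 14.700052779988107 gf 40.015010833740234 q [-0.5846  0.497   0.8537  1.5138 -0.3815  1.3053  0.5793]
```

{"fn": "arm_command", "kwargs": {
  "series": "1 0.0043 0 0.0025 0; 1 0 0 0 0; 1 -0.0031 0 0.0054 0; 1 -0.0031 0 0.0054 0; 1 -0.0031 0 0.0054 0; 1 -0.0031 0 0.0054 0; 1 -0.0031 0 0.0054 0; 1 0 0 0 0; 1 0 0 0 0; 1 0 0 0 0"
}}

```text
clock: 25.8
position: [0.6373, -0.0705, 0.1583]
ee_rot: [0.606, 0.796, -0.0, -0.0]
ft_force: [-0.2, 0.6, -2.3]
grip_width: 0.174
grasp_force: 40.1
```

```bash
python3 - <<'E'
from h import *
o,M=st();print("Fb",B.T@(o["ft_force"]+[0,0,2.3]),"T",o["torque"])
E
```

```text
t 25.8 p [ 0.6373 -0.0705  0.1583] b [-0.0183 -0.0004  0.0391] yhead 15.440886444693115 zdown [-0.0001  0.     -1.    ] F [-0.2291  0.618  -2.2608] w 14.796301202546196 gf 40.12904405593872 q [-0.5726  0.51    0.8476  1.523  -0.3913  1.286   0.592 ]
Fb [-0.5491 -0.0564  0.3623] T [ 0.2323  0.0975 -0.0188]
```

{"fn": "arm_command", "kwargs": {
  "series": "1 -0.0031 0 0.0054 0; 1 -0.0031 0 0.0054 0; 1 -0.0031 0 0.0054 0; 1 -0.0031 0 0.0054 0; 1 -0.0031 0 0.0054 0; 1 -0.0031 0 0.0054 0; 1 -0.0031 0 0.0054 0; 1 0 0 0 0; 1 0 0 0 0; 1 0 0 0 0"
}}

```text
clock: 27.05
position: [0.6395, -0.0787, 0.143]
ee_rot: [0.606, 0.796, -0.0, -0.0]
ft_force: [0.1, 0.8, -5.0]
grip_width: 0.175
grasp_force: 40.1
```

```bash
python3 - <<'E'
from h import *
o,M=st();print("Fb",B.T@(o["ft_force"]+[0,0,2.3]),"T",o["torque"])
E
```

```text
t 27.05 p [ 0.6395 -0.0787  0.143 ] b [-0.0186 -0.0005  0.0216] yhead 15.443258845869842 zdown [-0.0004  0.0001 -1.    ] F [ 0.0566  0.7878 -5.0115] w 14.854021919180848 gf 40.114030838012695 q [-0.5508  0.5303  0.8386  1.5309 -0.4058  1.2628  0.6132]
Fb [-2.0004  0.2642 -1.976 ] T [ 0.5863  0.1127 -0.0236]
```

{"fn": "arm_command", "kwargs": {
  "series": "1 0.002 0 0.0012 0; 1 -0.0025 0 0.0043 0; 1 -0.0025 0 0.0043 0; 1 -0.0025 0 0.0043 0; 1 -0.0025 0 0.0043 0; 1 -0.0025 0 0.0043 0; 1 0 0 0 0; 1 0 0 0 0; 1 0 0 0 0; 1 0 0 0 0"
}}

```text
clock: 28.3
position: [0.6408, -0.0816, 0.1353]
ee_rot: [0.605, 0.796, 0.001, -0.001]
ft_force: [-7.3, 6.1, 9.9]
grip_width: 0.174
grasp_force: 41.7
```

```bash
python3 - <<'E'
from h import *
o,M=st();print("Fb",B.T@(o["ft_force"]+[0,0,2.3]),"T",o["torque"])
E
```

```text
t 28.3 p [ 0.6408 -0.0816  0.1353] b [-0.0198 -0.      0.0133] yhead 15.500359275044453 zdown [ 0.      0.0022 -1.    ] F [-7.3052  6.1147  9.9187] w 14.78830987331955 gf 41.66713356971741 q [-0.5402  0.5403  0.8329  1.5346 -0.4148  1.2512  0.6242]
Fb [-0.6785 -5.415  14.5006] T [ 1.2162  1.583  -0.1284]
```

{"fn": "arm_command", "kwargs": {
  "series": "1 -0.0025 0 0.0043 0; 1 0 0 0 0; 1 0 0 0 0; 1 0 0 0 0; 1 0 0 0 0; 1 0 0 0 0; 1 0 0 0 0; 1 0 0 0 0; 1 0 0 0 0; 1 0 0 0 0"
}}

```text
clock: 29.55
position: [0.6414, -0.0812, 0.1347]
ee_rot: [0.605, 0.796, 0.002, -0.001]
ft_force: [-11.2, 12.1, 20.6]
grip_width: 0.172
grasp_force: 43.2
```

```bash
python3 - <<'E'
from h import *
o,M=st();print("Fb",B.T@(o["ft_force"]+[0,0,2.3]),"T",o["torque"])
im=shot("8");e=H+.056*B[:,2];G=o["position"]+[0,0,.034]
print("pred end home",proj("scene",e),proj("top",e),"collar",proj("scene",H+.003*B[:,2]),"+3mm",proj("scene",e+.003*B[:,2]))
E
```

```text
t 29.55 p [ 0.6414 -0.0812  0.1347] b [-0.0202  0.0007  0.0129] yhead 15.573417083410241 zdown [ 0.0007  0.0042 -1.    ] F [-11.2394  12.1485  20.6428] w 14.607985503458663 gf 43.2313871383667 q [-0.5383  0.5414  0.8315  1.534  -0.4173  1.2507  0.6266]
Fb [-1.26   -7.6021 27.2195] T [ 2.1121  2.4951 -0.1372]
pred end home [325.4297 222.8607] [364.3472 167.096 ] collar [322.7964 240.1666] +3mm [325.581  221.8662]
```

{"fn": "arm_command", "kwargs": {
  "series": "1 0.0016 0 -0.003 0; 1 0 0 0 0; 0 0 0 0 0; 0 0 0 0 0; 0 0 0 0 0; 0 0 0 0 0; 0 0 0 -0.03 0; 0 0 0 -0.07 0; 0 0 0 -0.1 0; 0 0 0 -0.06 0"
}}

```text
clock: 30.9
position: [0.6413, -0.0836, 0.2405]
ee_rot: [0.606, 0.796, 0.001, 0.001]
ft_force: [0.1, -0.3, -0.6]
grip_width: 1.0
grasp_force: 0.0
```

```bash
python3 - <<'E'
from h import *
to(H+B@[.0655,-.1177,.047]-[0,0,.034]+[0,0,.08])
im=shot("9")
# pin against pre-insertion reference: changed pixels where stem should stand
a=np.load("pics/scene3.npz")["pixels"].astype(int);d=np.abs(im["scene"].astype(int)-a).sum(2)
np.set_printoptions(linewidth=200);print(d[216:246,314:334])
print("knob",blob(im["scene"],273,219,281,236,60)[:2])
E
```

```text
t 30.9 p [ 0.6413 -0.0836  0.2405] b [ 0.0347 -0.      0.1034] yhead 15.427645590018829 zdown [ 0.0026 -0.0002 -1.    ] F [ 0.0953 -0.3451 -0.5964] w 84.96026219036878 gf 0.0 q [-0.5548  0.4704  0.8781  1.3953 -0.36    1.4385  0.5843]
shift tool m [-0.0549 -0.1177 -0.0127] norm [-0.1372 -0.2942 -0.0319]
[[  7  14  12   4   4  11   4   5  13  20   8   8   7   5  20   6  19  12  13  11]
 [  9  12  10  17  10   6  13   7   9   6  13   4  14   8  11   7   8   4   6   4]
 [ 13   8  10   6   8  10   8  11   3   4   9   5   4  10   2  15   6   6   7  13]
 [ 22   2   4   8   6  11   9  11  21   6  11  16  15   9   6  14   4   8  18   5]
 [ 13  11  17  27   7  11  12   4  12   8  10  18  11  20   7  16  10   5   3  15]
 [  7   5   4  19   9   7  10   9  13  38  41  80  55  18  30   5   9   6   5   4]
 [  6   4  18   6   5   3  16   9  19 122 157 186 165 145  66   7   5  18   7  12]
 [ 12  23   9   3  13   6   3   6  28 141 203 210 222 246 123  15   6   4   9   6]
 [  4   8  19   7  24  15  10   7  39 140 164 174 182 197  73   8  25   3  11  13]
 [ 19   5  10  10   4  12  16  13  40 136 148 15
[... 1057 characters left out ...]
294 185 130 142 125 186 150  32  20   9  22  31  17  26]
 [  6  69  83 225 234 279 285 192 192 190 163 188 115  28   4  38  42  39  33  63]
 [  7 216 307 248 189  89  22  31  72  50   8  31  26   5   4  58  50  59  28  21]
 [ 33  94 119 103 178   5 148 140 176 182 134 153  54  56 104 107  34  37  11  13]
 [  8   8  19  37  86  94 106  49  23  24  38  74  79 234 174  66   8  34   1   5]
 [  6   6  16  17  16  20 111  75  49  66 105  92 105 113  77  21   2  13   8   7]
 [  6   8  11   3   8  14  32  24   2  45  48  30   6  19  15  15   6   3   4  20]
 [  3   4  21  14  29  57  96  26  17   9  21  13   3  13   3   7  10  21   5   1]]
knob (array([276.3577, 227.957 ]), array([-0.1052,  0.9944]))
```

{"fn": "arm_command", "kwargs": {
  "series": "0 -0.03 -0.05 -0.032 0; 0 -0.04 -0.08 0 0; 0 -0.04 -0.08 0 0; 0 -0.027 -0.084 0 0; 0 0 0 0 0; 0 0 0 0.06 0; 0 0 0 0.06 0; 0 0 0 0.05 0; 0 0 0 0.03 0; 0 0 0 0 0"
}}

```text
clock: 32.25
position: [0.5419, -0.1669, 0.1698]
ee_rot: [0.606, 0.796, -0.0, -0.001]
ft_force: [0.2, -0.4, 0.7]
grip_width: 0.998
grasp_force: 0.0
```

```bash
python3 - <<'E'
from h import *
to(H+B@[.0655,-.1177,.047]-[0,0,.034]);st()
E
```

```text
t 32.25 p [ 0.5419 -0.1669  0.1698] b [ 0.046  -0.118   0.0152] yhead 15.460268997066919 zdown [-0.0013 -0.     -1.    ] F [ 0.1587 -0.3834  0.7041] w 84.80498533946687 gf 0.0 q [-0.5493  0.3214  0.9327  1.7142 -0.2707  1.2443  0.717 ]
shift tool m [-0.001   0.0003 -0.0033] norm [-0.0025  0.0007 -0.0082]
t 32.25 p [ 0.5419 -0.1669  0.1698] b [ 0.046  -0.118   0.0152] yhead 15.460268997066919 zdown [-0.0013 -0.     -1.    ] F [ 0.1587 -0.3834  0.7041] w 84.80498533946687 gf 0.0 q [-0.5493  0.3214  0.9327  1.7142 -0.2707  1.2443  0.717 ]
```

Raise 3 mm and grip gently.

{"fn": "arm_command", "kwargs": {
  "series": "0 -0.002 0 -0.007 0; 0 0 0 0 0; 1 0 0 0 0; 1 0 0 0 0; 1 0 0 0 0; 1 0 0 0 0; 1 0 0 0 0; 1 0 0 0 0; 1 0 0 0 0; 1 0 0 0 0",
  "newtons": 25
}}

```text
clock: 33.5
position: [0.5421, -0.1681, 0.1731]
ee_rot: [0.606, 0.796, -0.0, -0.0]
ft_force: [-5.0, 1.0, 4.1]
grip_width: 0.153
grasp_force: 26.6
```

```bash
python3 - <<'E'
from h import *
o,M=st();print(B.T@o["ft_force"])
p0=np.array([75,0.])
ps=np.radians(np.r_[85.4,np.arange(78,12,-6.6),12.7]);P=np.array([[75-118*np.cos(a),-118*np.sin(a)] for a in ps])
D=np.diff(P,axis=0);print(P[0],P[-1]);print(np.c_[-.866*D[:,0],D[:,1],-.5*D[:,0]]/400)
E
```

```text
t 33.5 p [ 0.5421 -0.1681  0.1731] b [ 0.0486 -0.1182  0.0176] yhead 15.438634942789808 zdown [-0.0005  0.0003 -1.    ] F [-4.9549  0.9651  4.1337] w 13.002550574748902 gf 26.60987287759781 q [-0.5488  0.3186  0.9346  1.7095 -0.2689  1.2502  0.7172]
[ 0.1195 -4.5196  4.7042]
[  65.5365 -117.6199] [-40.1131 -25.9419]
[[0.0326 0.0055 0.0188]
 [0.0284 0.009  0.0164]
 [0.0273 0.0127 0.0158]
 [0.0258 0.0162 0.0149]
 [0.0241 0.0195 0.0139]
 [0.022  0.0226 0.0127]
 [0.0196 0.0254 0.0113]
 [0.0169 0.0278 0.0098]
 [0.014  0.0298 0.0081]
 [0.011  0.0315 0.0063]
 [0.0071 0.0292 0.0041]]
```

{"fn": "arm_command", "kwargs": {
  "series": "1 0.0163 0.0028 0.0094 0; 1 0.0163 0.0027 0.0094 0; 1 0.0284 0.009 0.0164 0; 1 0.0273 0.0127 0.0158 0; 1 0.0258 0.0162 0.0149 0; 1 0.0241 0.0195 0.0139 0; 1 0.022 0.0226 0.0127 0; 1 0 0 0 0; 1 0 0 0 0; 1 0 0 0 0"
}}

```text
clock: 34.75
position: [0.5564, -0.095, 0.1347]
ee_rot: [0.605, 0.796, -0.0, -0.003]
ft_force: [-8.5, 6.5, -1.3]
grip_width: 0.154
grasp_force: 27.4
```

```bash
python3 - <<'E'
from h import *
o,M=st();g=B.T@(o["position"]+[0,0,.034]-H);print("G b",g,"r",np.hypot(g[0]-.075,g[1]),"Fb",B.T@o["ft_force"])
E
```

```text
t 34.75 p [ 0.5564 -0.095   0.1347] b [-0.0283 -0.0849  0.0176] yhead 15.520247408204895 zdown [-0.0045  0.0026 -1.    ] F [-8.4831  6.4808 -1.2676] w 13.07505232903618 gf 27.389821708202362 q [-0.6432  0.3493  0.8919  1.7575 -0.2939  1.1801  0.6051]
G b [-0.0113 -0.0849  0.0471] r 0.12102198235791237 Fb [-7.9987 -6.4531  3.1544]
```

{"fn": "arm_command", "kwargs": {
  "series": "1 0.003 -0.0035 0.0018 0; 1 0.0196 0.0254 0.0113 0; 1 0.0169 0.0278 0.0098 0; 1 0.014 0.0298 0.0081 0; 1 0.011 0.0315 0.0063 0; 1 0.004 0.015 0.0024 0; 1 0 0 0 0; 1 0 0 0 0; 1 0 0 0 0; 1 0 0 0 0"
}}

```text
clock: 36.0
position: [0.5983, -0.0548, 0.1187]
ee_rot: [0.605, 0.796, -0.0, -0.002]
ft_force: [-5.9, 6.6, -5.1]
grip_width: 0.153
grasp_force: 26.9
```

```bash
python3 - <<'E'
from h import *
o,M=st();g=B.T@(o["position"]+[0,0,.034]-H);print("G b",g,"r",np.hypot(g[0]-.075,g[1]),"psi",np.degrees(np.arctan2(-g[1],.075-g[0])),"Fb",B.T@o["ft_force"])
E
```

```text
t 36.0 p [ 0.5983 -0.0548  0.1187] b [-0.0602 -0.0338  0.0175] yhead 15.545591203332236 zdown [-0.0033  0.0025 -1.    ] F [-5.92    6.6175 -5.1491] w 12.991771535603526 gf 26.894649267196655 q [-0.6374  0.4522  0.8432  1.6772 -0.3628  1.1801  0.5692]
G b [-0.0432 -0.0338  0.047 ] r 0.12293936378026349 psi 15.955396864065785 Fb [-9.463  -3.946  -0.4822]
```

{"fn": "arm_command", "kwargs": {
  "series": "1 0.004 0.008 0.002 0; 1 0.002 0.008 0.001 0; 1 0 0.006 0 0; 1 0 0.004 0 0; 1 0 0.004 0 0; 1 0 0 0 0; 1 0 0 0 0; 1 0 0 0 0; 1 0 0 0 0; 1 0 0 0 0"
}}

```text
clock: 37.25
position: [0.6053, -0.0514, 0.1174]
ee_rot: [0.606, 0.795, -0.003, -0.005]
ft_force: [-28.5, 3.7, 10.6]
grip_width: 0.154
grasp_force: 29.2
```

```bash
python3 - <<'E'
from h import *
o,M=st();g=B.T@(o["position"]+[0,0,.034]-H);print("G b",g,"r",np.hypot(g[0]-.075,g[1]),"psi",np.degrees(np.arctan2(-g[1],.075-g[0])),"Fb",B.T@o["ft_force"])
E
```

```text
t 37.25 p [ 0.6053 -0.0514  0.1174] b [-0.0621 -0.0262  0.0171] yhead 15.401023144439689 zdown [-0.0114  0.0022 -0.9999] F [-28.4657   3.686   10.6114] w 13.073483102679777 gf 29.22150582075119 q [-0.6277  0.4757  0.8359  1.652  -0.3744  1.1945  0.5657]
G b [-0.0451 -0.0262  0.0466] r 0.12293446426746292 psi 12.302270189553647 Fb [ -4.3303 -26.459   14.7531]
```

{"fn": "arm_command", "kwargs": {
  "series": "1 0 -0.004 0 0; 1 0 0 0 0; 0 0 0 0 0; 0 0 0 0 0; 0 0 0 0 0; 0 0 0 0 0; 0 0 0 0 0; 0 0 0 -0.04 0; 0 0 0 -0.08 0; 0 0 0 -0.1 0"
}}

```text
clock: 38.5
position: [0.6086, -0.0524, 0.2087]
ee_rot: [0.606, 0.796, -0.0, -0.0]
ft_force: [0.7, 0.4, 0.1]
grip_width: 0.998
grasp_force: 0.0
```

{"fn": "arm_command", "kwargs": {
  "series": "0 0 0 -0.1 0; 0 0.06 0 -0.05 0; 0 0.12 -0.04 0 0; 0 0.12 -0.04 0 0; 0 0.12 -0.04 0 0; 0 0.12 -0.04 0 0; 0 0.12 -0.04 0 0; 0 0.08 0 0 0; 0 0 0 0 0; 0 0 0 0 0"
}}

```text
clock: 39.75
position: [0.4535, 0.2107, 0.2678]
ee_rot: [0.606, 0.795, 0.0, 0.0]
ft_force: [-0.7, -0.1, 0.6]
grip_width: 1.004
grasp_force: 0.0
```

```bash
python3 - <<'E'
from h import *
st();im=shot("10")
for z in(.039,): 
    k=H+B@[-.0401,-.0259,z];print("closed knob mid pred",proj("scene",k),proj("top",k))
    for a in(18,25): k=H+B@[.075-.118*np.cos(np.radians(a)),-.118*np.sin(np.radians(a)),z];print("psi",a,proj("scene",k),proj("top",k))
u=proj("scene",H+B@[-.0401,-.0259,.039]).astype(int);v=proj("top",H+B@[-.0401,-.0259,.039]).astype(int)
print(blob(im["scene"],u[0]-12,u[1]-12,u[0]+12,u[1]+12,60));print(blob(im["top"],v[0]-10,v[1]-7,v[0]+10,v[1]+7,100))
e=H+.056*B[:,2];print("stem end",proj("scene",e));a=np.load("pics/scene9.npz")["pixels"].astype(int)
print("grip",blob(im["scene"],277,216,296,240,60)[:2],blob(np.load("pics/scene3.npz")["pixels"],277,216,296,240,60)[:2])
r=np.abs(np.load("pics/top10.npz")["pixels"].astype(int)-np.load("pics/top0.npz")["pixels"]).sum(2)
print("plug diff",r[212:224,228:240].max(),"bystander diff wrench,offcut,jar,mounts,brush,bottle",[r[a:b,c:d].max() for a,b,c,d in((215,265,285,300),(180,205,276,288),(162,178,256,272),(228,255,447,478),(165,215,458,475),(170,188,222,240))])
E
```

```text
t 39.75 p [0.4535 0.2107 0.2678] b [-0.2406 -0.1027  0.2938] yhead 15.36417370686629 zdown [ 0.0007  0.0003 -1.    ] F [-0.7355 -0.1077  0.5854] w 85.3628833689354 gf 0.0 q [-1.2503 -0.0013  0.7347  1.7289  0.001   1.4129 -0.2477]
closed knob mid pred [318.9683 221.1553] [356.6921 180.4469]
psi 18 [315.1386 220.7231] [358.6885 183.7542]
psi 25 [310.1257 220.3822] [361.7513 187.8001]
(array([318.9669, 220.9339]), array([-0.1578,  0.9875]), np.float64(-6.180360210832724), np.float64(6.458343735448542), 55)
(array([356.0108, 180.4932]), array([-0.9943,  0.1067]), np.float64(-3.0247274826499626), np.float64(4.042018301676458), 22)
stem end [325.4297 222.8607]
grip (array([286.1451, 228.5149]), array([-0.1144,  0.9934])) (array([286.1786, 226.7929]), array([-0.1979,  0.9802]))
plug diff 432 bystander diff wrench,offcut,jar,mounts,brush,bottle [np.int64(18), np.int64(15), np.int64(17), np.int64(29), np.int64(23), np.int64(21)]
```

```bash
python3 - <<'E'
from h import *
for n,(a,b,c,d) in(("top",(212,224,228,240)),("scene",(142,156,342,356))):
    r=np.load(f"pics/{n}0.npz")["pixels"].astype(int)
    print(n,[int(np.abs(np.load(f"pics/{n}{k}.npz")["pixels"]-r).sum(2)[a:b,c:d].max()) for k in(8,9,10)])
from workcell import manip
print(manip.hand_in())
E
```

```text
top [51, 57, 432]
scene [482, 306, 51]
the job is handed in; nothing more can be done
None
```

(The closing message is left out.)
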